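# Build up a vacuum filter unit on its flask

## Task

Assemble the vacuum filter unit on the filter flask, one part at a time from the bottom up: first push the stopper base down into the flask's neck, then lay the filter disc in the recess of the base, then stand the funnel over the disc, and last put the cover in the funnel's mouth. Every part must be fully home and upright; let go of each before fetching the next, and set them down rather than dropping them. Do not shift or knock over the two sample vials, the petri dish, the beaker and the white jar.

Things in the scene. Friction and masses are not known exactly. Their poses are not given: they have to be found in the camera images.
- flask: Clear conical glass filter flask, held firm by a black weight ring (98 mm wide) round its foot: it does not move. 145 mm high, foot 85 mm wide; neck 41 mm outside, bore 35 mm (hollow 48 mm deep), thick rim at the top 45 mm outside, 37 mm inside. A thin hose arm sticks out 63 mm from the axis to its +x side, 105 to 121 mm up. Origin: centre of the underside, z up.
- stopper_base: Black rubber stopper with a round steel head, upright, 48.5 mm high, 0.16 kg. Stopper 25 mm wide at the bottom, 32 mm at 24 mm up; then a 48 mm collar whose underside (24 mm up) rests on the flask's rim; head 60 mm wide, grip it 36 to 48 mm up. Recess in its top 56 mm wide, floor 44 mm up. Origin: centre of the underside, z up. Home: origin 121 mm above the flask's.
- disc: Filter disc: white sintered plate in a grey ring, 47 mm wide, 12 mm thick, lying flat, lower edge bevelled 2 mm, 45 g. Origin: centre of the underside, z up. Grip it across, fingertips 5 mm or more above its underside, to stay clear of the recess's 4.5 mm rim. Home: flat on the recess floor, origin 44 mm above the base's.
- funnel: Straight steel tube open at both ends, upright on a flared foot, 80 mm high, 0.13 kg. Tube 55 mm wide outside, 49 mm inside; grip it across. Foot 63 mm wide; beneath it a socket 7 mm deep, 58 mm narrowing to 52 mm, fits over the disc, and the ledge within (41 mm bore) rests on the disc. Origin: centre of the foot's underside, z up. Home: origin 5 mm above the disc's, 49 mm above the base's.
- cover: Funnel cover: steel plate 58 mm wide (8 to 12 mm up), beneath it a plug 46 mm wide tapering to 39 mm at the bottom, on which it stands; above it a black round knob 20 mm wide, 12 to 32 mm up (grip this). 60 g. Origin: centre of the plug's underside, z up. Home: plate on the funnel's rim, plug inside, origin 72 mm above the funnel's.
- vial_a: Bystander: upright sample vial, 31 mm wide, 62 mm high, blue screw cap; stands to the robot's right (-y). Origin: centre of its underside. Leave it.
- vial_b: Bystander: a sample vial of the same kind, to the robot's left (+y). Origin: centre of its underside. Leave it.
- petri: Bystander: closed clear petri dish, 62 mm wide, 16 mm high, amber within. Origin: centre of its underside. Leave it.
- beaker: Bystander: small clear plastic beaker, empty, 52 mm wide, 65 mm high. Origin: centre of its underside. Leave it.
- jar: Bystander: closed white plastic jar, 56 mm wide, 85 mm high. Origin: centre of its underside. Leave it.

How it is judged (in metres and radians):
On the way, in this order (a step that is already met when the one before it is completed fails the run):
1. the stopper base stands in the flask's neck, let go (horizontal distance between stopper_base and flask below 0.006 m and z of stopper_base in the frame of flask between 0.118 and 0.124 m and angle between stopper_base's own z axis and vertical below 0.06 rad and contact force between stopper_base and the fingers below 0.1 N and linear speed of stopper_base below 0.02 m/s), for 0.2 s.
2. the filter disc lies in the base's recess, let go (horizontal distance between disc and stopper_base below 0.006 m and z of disc in the frame of stopper_base between 0.041 and 0.047 m and angle between disc's own z axis and vertical below 0.06 rad and contact force between disc and the fingers below 0.1 N and linear speed of disc below 0.02 m/s), for 0.2 s.
3. the funnel stands over the disc, let go (horizontal distance between funnel and disc below 0.006 m and z of funnel in the frame of disc between 0.002 and 0.008 m and angle between funnel's own z axis and vertical below 0.06 rad and contact force between funnel and the fingers below 0.1 N and linear speed of funnel below 0.02 m/s), for 0.2 s.
4. the cover sits in the funnel's mouth, let go (horizontal distance between cover and funnel below 0.006 m and z of cover in the frame of funnel between 0.069 and 0.075 m and angle between cover's own z axis and vertical below 0.06 rad and contact force between cover and the fingers below 0.1 N and linear speed of cover below 0.02 m/s), for 0.2 s.
At the end, for the whole second after the job is handed in: Stopper base in the flask's neck, disc in the base's recess, funnel over the disc, cover in the funnel: each within 6 mm of the axis of the part below, within 3 mm of its home height, tilted less than 0.06 rad, released and at rest (below 0.02 m/s) (all of step 1 and all of step 2 and all of step 3 and all of step 4); the robot touches nothing.
It fails at once if the vials, petri dish, beaker or jar shifted by more than 25 mm or tipped by more than 0.5 rad (distance of any of vial_a, vial_b, petri, beaker, jar from where it was at the start of the episode above 0.025 m or angle between any of vial_a, vial_b, petri, beaker, jar's own z axis and vertical above 0.5 rad).
It fails at once if a part of the filter unit dropped (moving faster than 0.7 m/s, a fall of some 25 mm, with no finger on it) ((linear speed of stopper_base above 0.7 m/s and contact force between stopper_base and the fingers below 0.05 N) or (linear speed of disc above 0.7 m/s and contact force between disc and the fingers below 0.05 N) or (linear speed of funnel above 0.7 m/s and contact force between funnel and the fingers below 0.05 N) or (linear speed of cover above 0.7 m/s and contact force between cover and the fingers below 0.05 N)).
It also fails if it takes over 109 s, if anything falls off the work surface, if the arm or the gripper's body presses on something with over 40 N, if the wrist force passes 120 N, or if a joint passes its speed limit or range.

## Robot

A 6-joint arm with a two-finger parallel gripper is mounted at the origin on the work surface. World frame = base frame: x ahead of the robot, y to its left, z up, the work surface at z = 0. Lengths are in mm, angles in rad, forces in N, time in s.
With the tool pointing down it reaches from about 400 to 925 mm from the base axis. Payload 12.5 kg.
Tool frame: the origin (TCP) lies midway between the tips of the shut fingers; the grasp point (between the pads) lies 19 mm behind it (env.pinch_z is the z of the grasp point in the tool frame, in mm); z points along the fingers, y is the line along which they close (so a half turn about z gives the same grasp; the last joint's range is limited). The gripper opens to 95 mm and grips with 3 to 60 N. Pads are 20 mm wide; open, the fingers measure 119 mm over their backs; the gripper's body (75 mm by 180 mm) begins 59 mm behind the grasp point.
Start: joints at [-1.347, 0.491, 1.559, -0, 1.092, -0.106], TCP at [202.432, -591.327, 214.661] pointing down, gripper open.
Joint ranges: [-3.1, 3.1], [-0.84, 2.19], [0.05, 2.79], [-1.13, 4.28], [0.06, 2.93], [-2.69, 2.69]. Speed limits (rad/s): [2.22, 2.22, 2.79, 3.14, 3.14, 3.14].

## Interface

Orientations are given as [roll, pitch, yaw] about the fixed x, y, z axes, in that order (R = Rz(yaw) Ry(pitch) Rx(roll)).
In Python, from cell import env, eyes gives the robot as it stands.
- The arm moves only by the shell command python3 -m inch 'ROWS'. ROWS is JSON, a list of rows, each a list of 3 entries, a list of its own where there are three numbers: the shift along the tool's x, y, z in units of 60 mm (1.0 is 60 mm), then the turn about the tool's z in units of 5 degrees (1.0 is 5 degrees), then the closure, from -1 (fully open) to 1 (shut). In form: [[[tx, ty, tz], turn, claw], ...]. A call has exactly 10 rows; each row shifts and turns the commanded pose from where the row before left it, along the tool's axes as they then stand; what a row does not reach is not made up. A row lasts 1/8 s, in which the tool goes at most 62.5 mm and 10.7 degrees, less where a joint would pass 70% of its speed; a pose out of reach is approached as far as the arm can. A call is refused whole if a number of a shift passes 1 or a number of a turn 1, either way. A call with a gripper value outside its range is refused whole. The fingers move at their own pace and stop on an object; the grip force is fixed at half the most. Time passes only in rows, so rows that do not move let the fingers close, or fill a call up. It gives the time, the measured TCP pose, the force, the opening and the grip force at its end, in the units of the state.
- env.state(): the state, without advancing time (a new reading comes with each control period).
- eyes.read_camera(name): name is "scene" or "top"; returns a dict with "pixels" (480x640x3 uint8, red, green, blue), "fx", "fy", "cx", "cy" (pixels), "extrinsics" (4x4, takes a point from world to camera coordinates). Camera axes: x right, y down, z forward; pixel columns grow to the right and rows downward; lengths in mm; the calibration is good to about 2 mm. A picture is of the moment at which its call begins. There is no depth.
- env.job_done(): hands the job in; it is judged then, once.
Trained networks look in a picture, given as the dict that the camera call returned (one of the last four; its "shot" number tells which), for a name from the list of things; names that differ only in an ending like _2 or _b are one class to them, and where a whole thing is asked for, a point or a joint stands for the part that bears it (a point fixed in the world has none). Each returns a list of dicts, best first, with "score" (0 to 1); they miss things now and then, are a little off and sometimes report something else, mostly with a low value. They report only what shows in the picture. A call takes as long as a camera call.
- eyes.boxes_of(name, picture): "centre" ([row, column] in pixels, amid what is visible of it).
- eyes.cut_out(name, picture): "mask" (480x640 bool, what is visible of it) and "centre" ([row, column] in pixels, amid what is visible of it).
- eyes.spot_point(name, picture): "centre" ([row, column] in pixels: a listed point, or the origin of a listed thing).
The state is a dict: "t": time; "joints": joint angles; "qvel": joint speeds; "tau": joint torques, N m; "eef_pos": TCP position; "tcp_rot": TCP orientation; "ft_force": force on the tool from outside, world axes, zero at the start; "moment": the same for the moment, N m; "opening": opening from 0.0 (shut) to 1.0 (fully open); "grip_force": force on a finger pad.
Only numpy, scipy, OpenCV 4.12 (cv2) and the standard library are available. Lean on these libraries where they do the work, as an engineer would, in place of code of your own. Each camera call takes 0.05 s, during which the arm holds its last target. There are 200 camera calls.

## Working session

There is one attempt and no reset: what is moved stays moved. The work goes in short steps, Python scripts to look and compute and a shell command to move; the robot and the scene stay as the last step left them, time stands still between calls to the robot, and variables do not carry over. Pictures are saved under pics/ and viewed, at most 14 in all, crops included, and the job is handed in when it is done.

```bash
ls; mkdir -p pics; python3 - <<'E'
from cell import env, eyes
import cv2,numpy as np
s=env.state();print(s, env.pinch_z)
for n in("scene","top"):
    p=eyes.read_camera(n);cv2.imwrite(f"pics/{n}0.png",p["pixels"][...,::-1])
    print(n,p["fx"],p["cx"],p["cy"],np.round(p["extrinsics"],3).tolist())
    for o in "flask stopper_base disc funnel cover vial_a petri beaker jar".split():
        print(o,[(np.round(d["centre"]).tolist(),round(d["score"],2)) for d in eyes.spot_point(o,p)],[(np.round(d["centre"]).tolist(),round(d["score"],2)) for d in eyes.boxes_of(o,p)])
E
```

```text
pics
{'t': 0.0, 'joints': array([-1.34660057e+00,  4.91566673e-01,  1.55946027e+00, -1.73626451e-05,
        1.09167171e+00, -1.05608333e-01]), 'qvel': array([ 7.99440764e-06,  8.66037342e-04, -1.06617667e-03, -9.86077301e-04,
        1.19307619e-03, -9.94320481e-04]), 'tau': array([-3.07533512e-03, -6.12650728e+01, -2.58185202e+01,  6.91750715e-02,
        4.82184766e-02, -8.04872047e-05]), 'eef_pos': array([ 202.36951568, -591.07446274,  214.05359695]), 'tcp_rot': array([-3.14049119e+00, -1.01272853e-04,  3.29812051e-01]), 'ft_force': array([-0.62356422, -0.01039203, -0.50387384]), 'moment': array([ 0.02165897,  0.00333582, -0.00401139]), 'grip_force': 0.0, 'opening': 0.9970310306125029} -18.8
scene 569.5017607089512 325.5662996085361 229.4923067421339 [[-0.692, 0.722, -0.003, 412.416], [0.51, 0.486, -0.709, -257.882], [-0.51, -0.493, -0.705, 1355.885], [0.0, 0.0, 0.0, 1.0]]
flask [([257.0, 408.0], 0.8)] [([239.0, 416.0], 0.84)]
stopper_base [([259.0, 307.0], 0.78)] [([246.0, 305.0], 0.87)]
disc [([191.0, 332.0], 0.63)] [([188.0, 330.0], 0.89)]
funnel [([298.0, 523.0], 0.98)] [([28
[... 697 characters left out ...]
, 0.8), ([224.0, 339.0], 0.59)]
stopper_base [([227.0, 338.0], 0.86)] [([222.0, 339.0], 0.62), ([214.0, 508.0], 0.4)]
disc [([318.0, 392.0], 0.89)] [([320.0, 391.0], 0.84)]
funnel [([340.0, 166.0], 0.66), ([265.0, 439.0], 0.64)] [([341.0, 149.0], 0.84), ([336.0, 516.0], 0.28)]
cover [([338.0, 515.0], 0.83), ([217.0, 503.0], 0.28)] [([335.0, 516.0], 0.89)]
vial_a [([263.0, 442.0], 0.77), ([277.0, 213.0], 0.67)] [([263.0, 443.0], 0.79), ([277.0, 209.0], 0.64), ([214.0, 510.0], 0.21)]
petri [([240.0, 154.0], 0.67)] [([239.0, 153.0], 0.55), ([334.0, 517.0], 0.2)]
beaker [([214.0, 503.0], 0.96)] [([214.0, 510.0], 0.62)]
jar [([162.0, 240.0], 0.77), ([318.0, 389.0], 0.68)] [([157.0, 233.0], 0.93)]
```

View pics/scene0.png

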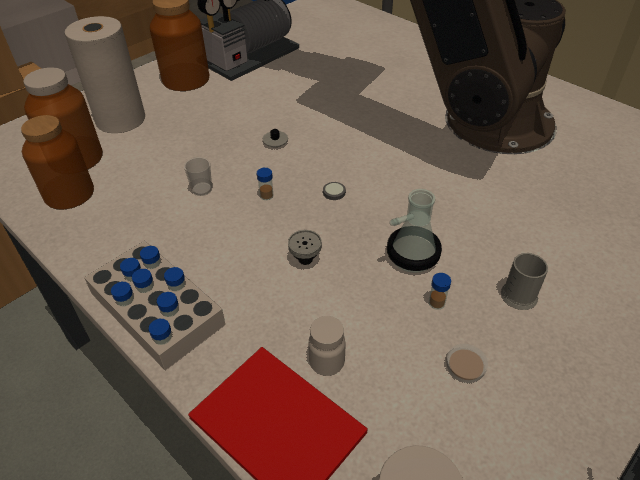

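View pics/top0.png

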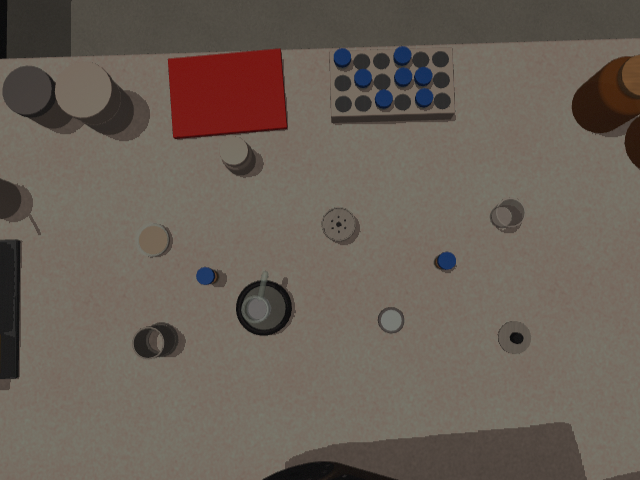

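The nets agree with the pictures. In the top view: flask (263,307), stopper (339,224), disc (391,320), funnel (150,343), cover (515,338). Next I'll fit known profiles to the masks from both cameras.

```bash
cat > h.py <<'E'
from cell import env, eyes
import cv2,numpy as np
from scipy.optimize import least_squares
PROF=dict(flask=[[(49,0),(49,20)]],   # weight ring only used loosely
 stopper_base=[[(12.5,0),(16,24)],[(24,24),(24,36)],[(30,36),(30,48.5)]],
 disc=[[(21.5,0),(23.5,2)],[(23.5,2),(23.5,12)]],
 funnel=[[(31.5,0),(31.5,7)],[(27.5,7),(27.5,80)]],
 cover=[[(19.5,0),(23,8)],[(29,8),(29,12)],[(10,12),(10,32)]],
 vial=[[(15.5,0),(15.5,62)]],petri=[[(31,0),(31,16)]],beaker=[[(26,0),(26,65)]],jar=[[(28,0),(28,85)]])
PROF["flask"]=[[(42.5,0),(42.5,10)],[(42.5,10),(20.5,95)],[(20.5,95),(20.5,138)],[(22.5,138),(22.5,145)],[(49,0),(49,18)]]
A=np.linspace(0,2*np.pi,60)
def proj(p,X):
    c=np.c_[X,np.ones(len(X))]@p["extrinsics"].T
    return np.c_[p["fx"]*c[:,0]/c[:,2]+p["cx"],p["fy"]*c[:,1]/c[:,2]+p["cy"]]
def render(p,name,xyz):
    m=np.zeros((480,640),np.uint8)
    for seg in PROF[name]:
        X=np.vstack([np.c_[r*np.cos(A),r*np.sin(A),0*A+z] for r,z in seg])+xyz
        h=cv2.convexHull(proj(p,X).astype(np.float32))
        cv2.fillPoly(m,[np.round(h*16).astype(np.int32)],1,shift=4)
    return m>0
def bb(m):
    r,c=np.nonzero(m);return np.array([c.mean(),r.mean()])
def ray0(p,uv,z):
    R,t=p["extrinsics"][:3,:3],p["extrinsics"][:3,3]
    d=R.T@np.array([(uv[0]-p["cx"])/p["fx"],(uv[1]-p["cy"])/p["fy"],1]);o=-R.T@t
    return o+d*(z-o[2])/d[2]
def fit(name,net,pics,z0=0,idx=None):
    "per-camera xy from mask centroids, given base height"
    out={}
    for n,p in pics.items():
        ds=eyes.cut_out(net,p)
        for k,d in enumerate(ds[:1] if idx is None else ds):
            c=bb(d["mask"]);x=ray0(p,c,z0+20)
            for _ in range(6):
                e=c-bb(render(p,name,x)); 
                q=proj(p,x[None])[0]; x=ray0(p,q+e,x[2]) if abs(x[2]-z0)<1e-6 else np.r_[x[:2],z0]
            r=render(p,name,x);iou=(r&d["mask"]).sum()/(r|d["mask"]).sum()
            out[n,k]=(np.round(x[:2],1).tolist(),round(iou,3),round(d["score"],2))
    return out
E
python3 - <<'E'
from h import *
pics={n:eyes.read_camera(n) for n in("scene","top")}
for o in "flask stopper_base disc funnel cover petri beaker jar".split(): print(o,fit(o,o,pics))
print(fit("vial","vial_a",pics,idx=1))
E
```

```text
flask {('scene', 0): ([482.8, 113.4], np.float64(0.874), 0.67), ('top', 0): ([490.9, 120.6], np.float64(0.953), 0.84)}
stopper_base {('scene', 0): ([631.3, -17.7], np.float64(0.895), 0.88), ('top', 0): ([632.7, -17.1], np.float64(0.935), 0.7)}
disc {('scene', 0): ([459.3, -106.6], np.float64(0.859), 0.89), ('top', 0): ([461.0, -105.8], np.float64(0.89), 0.69)}
funnel {('scene', 0): ([434.5, 307.1], np.float64(0.949), 0.92), ('top', 0): ([437.1, 310.1], np.float64(0.693), 0.69)}
cover {('scene', 0): ([424.2, -324.1], np.float64(0.876), 0.64), ('top', 0): ([426.8, -322.4], np.float64(0.91), 0.87)}
petri {('scene', 0): ([614.8, 319.0], np.float64(0.9), 0.87), ('top', 0): ([617.4, 321.4], np.float64(0.9), 0.59)}
beaker {('scene', 0): ([639.4, -319.0], np.float64(0.827), 0.58), ('top', 0): ([644.5, -315.2], np.float64(0.772), 0.6)}
jar {('scene', 0): ([759.5, 159.1], np.float64(0.879), 0.66), ('top', 0): ([758.1, 159.0], np.float64(0.819), 0.9)}
{('scene', 0): ([545.5, 214.2], np.float64(0.78), 0.63), ('scene', 1): ([560.9, -202.2], np.float64(0.85), 0.61), ('top', 0): ([563.8, -200.9], np.float64(0.775), 0.54), ('top', 1): ([548.2, 215.7], np.float64(0.778), 0.53)}
```

```bash
python3 - <<'E'
from h import *
pics={n:eyes.read_camera(n) for n in("scene","top")}
ims=[]
est=np.array([487,116.5,0])
for n,p in pics.items():
    d=eyes.cut_out("flask",p)[0]["mask"]; u,v=proj(p,est[None]+[[0,0,60]])[0].astype(int)
    g=p["pixels"][...,::-1].copy()
    big=cv2.resize(g[v-65:v+65,u-65:u+65],None,fx=5.5,fy=5.5,interpolation=cv2.INTER_CUBIC)[:, :]
    s=5.5
    def draw(m,col):
        cs,_=cv2.findContours(cv2.resize(m[v-65:v+65,u-65:u+65].astype(np.uint8),None,fx=s,fy=s,interpolation=0),0,1); cv2.drawContours(big,cs,-1,col,1)
    draw(d,(0,255,0))
    for r,z,col in((49,0,(0,0,255)),(22.5,145,(255,0,255)),(18.5,145,(255,255,0))):
        q=(proj(p,np.c_[r*np.cos(A),r*np.sin(A),0*A+z]+est)-[u-65,v-65]+.5)*s
        cv2.polylines(big,[q.astype(np.int32)],True,col,1)
    ims.append(cv2.resize(big,(400,400)) if 0 else big[:, :])
for k,b in enumerate(ims): cv2.imwrite(f"pics/fl{k}.png",b[:600] if 0 else cv2.resize(b,(600,600)))
E
```

```text
(no output)
```

View pics/fl0.png

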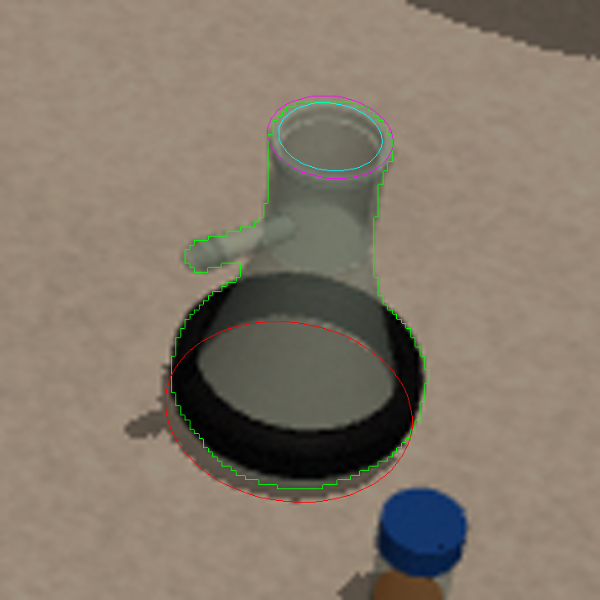

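View pics/fl1.png

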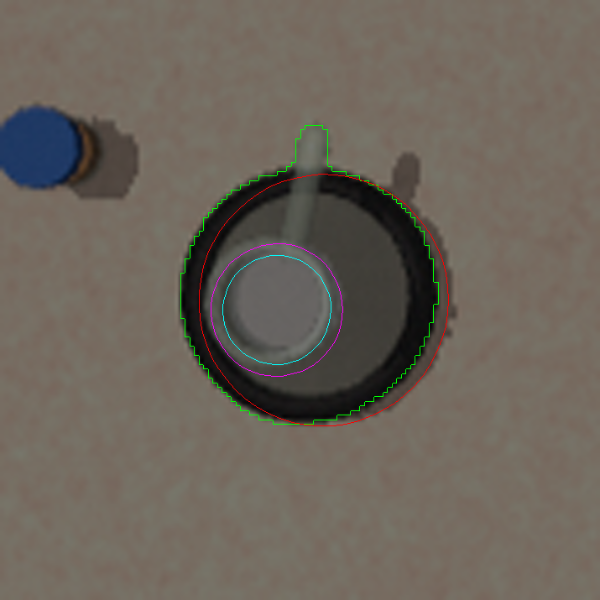

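The scene crop shows the rim centred near (326,138) and the top crop near (270,302). That puts the flask axis at about (488, 117). Moving to the stopper now.

```bash
python3 -m inch '[[[0,0,0],0.95,-1],[[0,0,0],0.95,-1],[[0,0,0],0.95,-1],[[0,0,0],0.93,-1],[[0.6,-0.78,0],0,-1],[[0.6,-0.78,0],0,-1],[[0.6,-0.78,0],0,-1],[[0.6,-0.78,0],0,-1],[[0.6,-0.78,0],0,-1],[[0.6,-0.78,0],0,-1]]'
```

```text
t: 4.35
eef_pos: [419.4, -309.0, 214.9]
tcp_rot: [3.141, -0.0, -0.0]
ft_force: [1.0, -1.1, 0.1]
opening: 1.0
grip_force: 0.0
```

```bash
python3 -m inch '[[[0.59,-0.8,0],0,-1],[[0.59,-0.8,0],0,-1],[[0.59,-0.8,0],0,-1],[[0.59,-0.8,0],0,-1],[[0.59,-0.8,0],0,-1],[[0.59,-0.85,0],0,-1],[[0,0,0.5],0,-1],[[0,0,0.7],0,-1],[[0,0,0.7],0,-1],[[0,0,0],0,-1]]'
```

```text
t: 5.6
eef_pos: [629.5, -19.4, 98.2]
tcp_rot: [-3.141, 0.005, -0.0]
ft_force: [0.2, 0.9, 0.8]
opening: 1.001
grip_force: 0.0
```

```bash
python3 -m inch '[[[0.04,-0.03,0],0,-1],[[0,0,0.5],0,-1],[[0,0,0.5],0,-1],[[0,0,0.12],0,-1],[[0,0,0],0,-1],[[0,0,0],0,1],[[0,0,0],0,1],[[0,0,0],0,1],[[0,0,0],0,1],[[0,0,0],0,1]]'
```

```text
t: 6.85
eef_pos: [633.4, -17.8, 33.6]
tcp_rot: [3.141, -0.0, -0.0]
ft_force: [0.6, 0.4, 1.6]
opening: 0.618
grip_force: 30.0
```

```bash
python3 -m inch '[[[0,0,-0.5],0,1],[[0,0,-0.8],0,1],[[0,0,-0.8],0,1],[[0,0,-0.8],0,1],[[-0.4,-0.37,-0.1],0,1],[[-0.4,-0.37,0],0,1],[[-0.4,-0.37,0],0,1],[[-0.4,-0.37,0],0,1],[[-0.4,-0.37,0],0,1],[[-0.42,-0.39,0],0,1]]'; python3 - <<'E'
from h import *
s=env.state();z=s["eef_pos"][2]-33.6
pics={n:eyes.read_camera(n) for n in("scene","top")}
print(s["eef_pos"],fit("stopper_base","stopper_base",pics,z))
est=np.array([488.3,117,0]); b=np.r_[s["eef_pos"][:2],z]
ims=[]
for n,p in pics.items():
    for d in eyes.cut_out("stopper_base",p)[:1]: pass
    u,v=proj(p,est[None]+[[0,0,160]])[0].astype(int); s_=6
    big=cv2.resize(p["pixels"][v-50:v+50,u-33:u+33,::-1],None,fx=s_,fy=s_,interpolation=cv2.INTER_CUBIC)
    for r,zz,o,col in((22.5,145,est,(255,0,255)),(30,48.5,b,(255,255,0)),(12.5,0,b,(0,255,255))):
        q=(proj(p,np.c_[r*np.cos(A),r*np.sin(A),0*A+zz]+o)-[u-33,v-50]+.5)*s_
        cv2.polylines(big,[q.astype(np.int32)],True,col,1)
    ims.append(big)
cv2.imwrite("pics/over1.png",np.hstack(ims))
E
```

```text
t: 8.1
eef_pos: [487.1, 117.3, 213.2]
tcp_rot: [3.142, 0.0, -0.0]
ft_force: [-0.3, 0.3, -1.5]
opening: 0.618
grip_force: 30.0
[487.10300427 117.25627351 213.24475254] {('scene', 0): ([486.0, 114.7], np.float64(0.824), 0.98)}
```

View pics/over1.png

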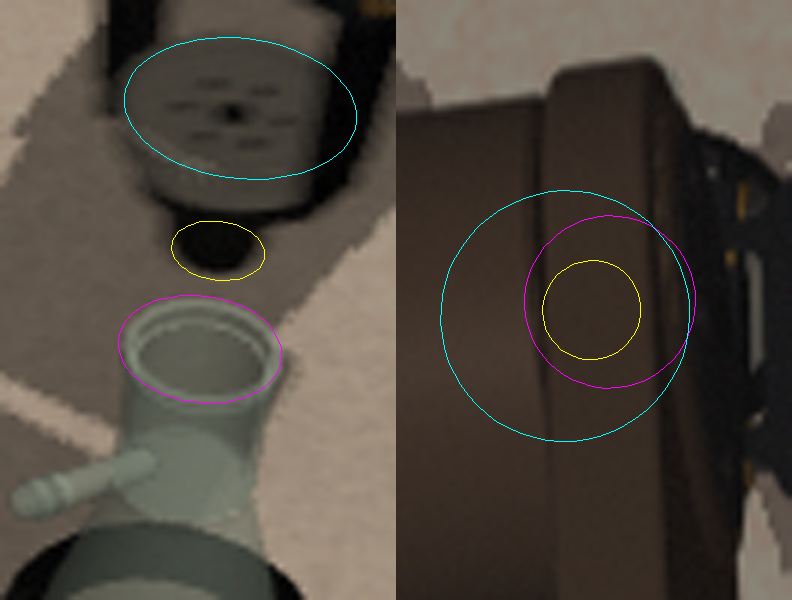

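The rim in the left crop, about (200,350), matches the estimate. The stopper sits about 1.5 mm short in x and y relative to it. I'll correct that and lower in stages.

```bash
python3 -m inch '[[[0.025,-0.03,0],0,1],[[0,0,0.2],0,1],[[0,0,0.2],0,1],[[0,0,0.15],0,1],[[0,0,0.1],0,1],[[0,0,0.1],0,1],[[0,0,0.05],0,1],[[0,0,0.05],0,1],[[0,0,0],0,1],[[0,0,0],0,1]]'
```

```text
t: 9.65
eef_pos: [489.7, 118.5, 162.6]
tcp_rot: [3.142, -0.0, -0.0]
ft_force: [-0.4, 0.1, -1.7]
opening: 0.618
grip_force: 30.0
```

```bash
python3 -m inch '[[[0,0,0.03],0,1],[[0,0,0.03],0,1],[[0,0,0.03],0,1],[[0,0,0.02],0,1],[[0,0,0.02],0,1],[[0,0,0],0,1],[[0,0,0],0,1],[[0,0,0],0,1],[[0,0,0],0,1],[[0,0,0],0,1]]'
```

```text
t: 10.9
eef_pos: [489.6, 118.4, 154.6]
tcp_rot: [3.141, -0.0, -0.0]
ft_force: [-0.4, 0.2, 0.3]
opening: 0.617
grip_force: 30.0
```

```bash
python3 -m inch '[[[0,0,0.02],0,1],[[0,0,0.02],0,1],[[0,0,0],0,1],[[0,0,0],0,1],[[0,0,0],0,-1],[[0,0,0],0,-1],[[0,0,0],0,-1],[[0,0,0],0,-1],[[0,0,-0.4],0,-1],[[0,0,-0.8],0,-1]]'; python3 - <<'E'
from cell import env
print(env.state()["ft_force"])
E
```

```text
t: 12.15
eef_pos: [488.9, 118.3, 223.7]
tcp_rot: [3.141, 0.004, -0.0]
ft_force: [0.4, -0.5, 1.0]
opening: 1.0
grip_force: 0.0
[ 0.40006244 -0.5047443   1.02782517]
```

```bash
python3 -m inch '[[[-0.1,0.7,0],0,-1],[[-0.1,0.8,0],0,-1],[[-0.1,0.8,0],0,-1],[[-0.1,0.8,0],0,-1],[[-0.08,0.64,0],0,-1],[[0,0,0.6],0,-1],[[0,0,0.8],0,-1],[[0,0,0.8],0,-1],[[0,0,0],0,-1],[[0,0,0],0,-1]]'; python3 - <<'E'
from h import *
s=env.state();print(s["eef_pos"])
pics={n:eyes.read_camera(n) for n in("scene","top")}
print(fit("stopper_base","stopper_base",pics,121))
b=np.array([489.6,118.4,121])
ims=[]
for n,p in pics.items():
    u,v=proj(p,b[None]+[[0,0,10]])[0].astype(int); s_=6
    big=cv2.resize(p["pixels"][v-50:v+50,u-33:u+33,::-1],None,fx=s_,fy=s_,interpolation=cv2.INTER_CUBIC)
    for r,zz,col in((22.5,24,(255,0,255)),(30,48.5,(255,255,0))):
        q=(proj(p,np.c_[r*np.cos(A),r*np.sin(A),0*A+zz]+b)-[u-33,v-50]+.5)*s_
        cv2.polylines(big,[q.astype(np.int32)],True,col,1)
    ims.append(big)
cv2.imwrite("pics/over2.png",np.hstack(ims))
E
```

```text
t: 13.4
eef_pos: [461.4, -106.2, 93.4]
tcp_rot: [3.141, -0.001, -0.0]
ft_force: [0.3, 0.3, 0.4]
opening: 0.998
grip_force: 0.0
[ 461.43817956 -106.17889708   93.44815424]
{('scene', 0): ([483.0, 116.5], np.float64(0.844), 0.85)}
```

View pics/over2.png

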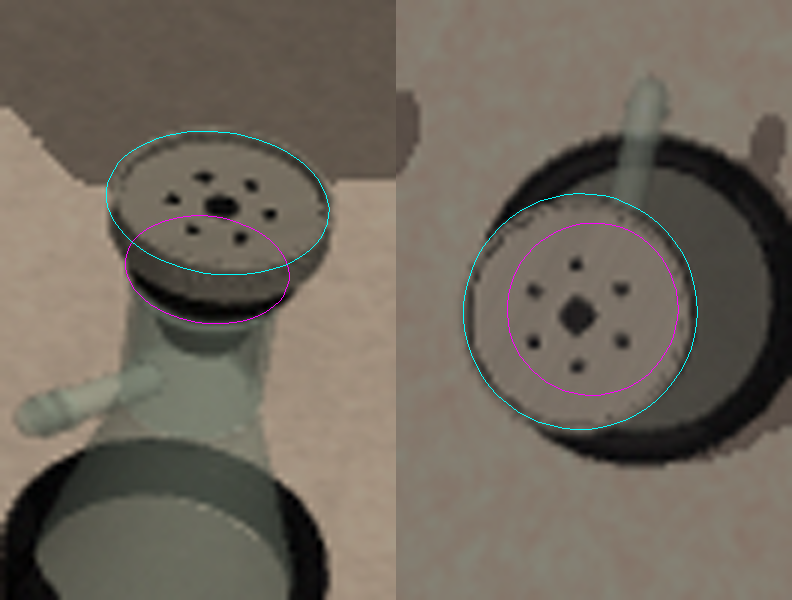

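Both crops show the head centred on the neck, upright and at home height: scene (217,203), top (580,312). Now the disc.

```bash
python3 -m inch '[[[0,0,0.5],0,-1],[[0,0,0.4],0,-1],[[0,0,0.3],0,-1],[[0,0,0.15],0,-1],[[0,0,0.05],0,-1],[[0,0,0],0,-1],[[0,0,0],0,-1],[[0,0,0],0,-1],[[0,0,0],0,-1],[[0,0,0],0,-1]]'
```

```text
t: 14.85
eef_pos: [460.8, -106.0, 8.3]
tcp_rot: [3.141, -0.0, -0.0]
ft_force: [-0.6, -0.8, -0.0]
opening: 1.001
grip_force: 0.0
```

```bash
python3 -m inch '[[[0,0,0.03],0,-1],[[0,0,0],0,-1],[[0,0,0],0,1],[[0,0,0],0,1],[[0,0,0],0,1],[[0,0,0],0,1],[[0,0,0],0,1],[[0,0,0],0,1],[[0,0,0],0,1],[[0,0,0],0,1]]'
```

```text
t: 16.1
eef_pos: [460.8, -106.0, 6.4]
tcp_rot: [3.141, -0.0, -0.0]
ft_force: [0.8, -0.7, -0.6]
opening: 0.48
grip_force: 30.0
```

```bash
python3 -m inch '[[[0,0,-0.4],0,1],[[0,0,-0.9],0,1],[[0,0,-0.95],0,1],[[0,0,-0.92],0,1],[[0.08,-0.6,0],0,1],[[0.1,-0.8,0],0,1],[[0.1,-0.8,0],0,1],[[0.1,-0.8,0],0,1],[[0.1,-0.74,0],0,1],[[0,0,0],0,1]]'; python3 - <<'E'
from h import *
s=env.state();print(s["eef_pos"]);z=s["eef_pos"][2]-6.4
p=eyes.read_camera("scene"); print(fit("disc","disc",{"scene":p},z))
b=np.array([489.5,118.4,121]); d=np.r_[s["eef_pos"][:2],z]
u,v=proj(p,b[None]+[[0,0,50]])[0].astype(int); s_=8
big=cv2.resize(p["pixels"][v-37:v+37,u-45:u+45,::-1],None,fx=s_,fy=s_,interpolation=cv2.INTER_CUBIC)
for r,zz,o,col in((30,48.5,b,(255,0,255)),(23.5,12,d,(255,255,0)),(21.5,0,d,(0,255,255))):
    q=(proj(p,np.c_[r*np.cos(A),r*np.sin(A),0*A+zz]+o)-[u-45,v-37]+.5)*s_
    cv2.polylines(big,[q.astype(np.int32)],True,col,1)
cv2.imwrite("pics/over3.png",big)
E
```

```text
t: 17.35
eef_pos: [489.4, 120.8, 196.4]
tcp_rot: [-3.141, 0.0, 0.003]
ft_force: [-0.7, 0.2, -0.5]
opening: 0.482
grip_force: 30.0
[489.41159267 120.75224677 196.39696039]
{('scene', 0): ([489.6, 118.4], np.float64(0.715), 0.9)}
```

View pics/over3.png

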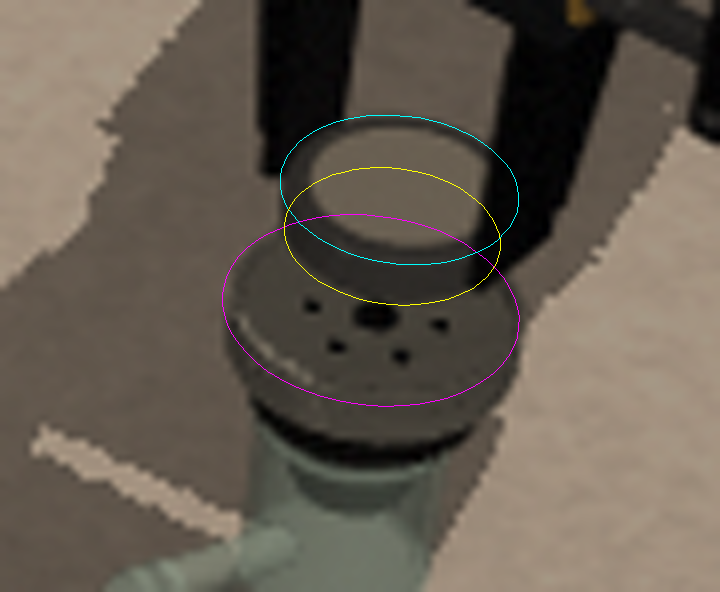

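The disc (400,190) sits over the head (370,310) as predicted. Its TCP is about 2 mm off in y, which I'll trim before lowering.

```bash
python3 -m inch '[[[0,0.02,0],0,1],[[0,0,0],0,1],[[0,0,0.1],0,1],[[0,0,0.1],0,1],[[0,0,0.05],0,1],[[0,0,0.05],0,1],[[0,0,0],0,1],[[0,0,0],0,1],[[0,0,0],0,1],[[0,0,0],0,1]]'
```

```text
t: 18.7
eef_pos: [489.6, 117.3, 178.7]
tcp_rot: [3.142, -0.0, -0.0]
ft_force: [0.0, 0.5, -0.6]
opening: 0.478
grip_force: 30.0
```

```bash
python3 -m inch '[[[0,-0.02,0],0,1],[[0,0,0.03],0,1],[[0,0,0.03],0,1],[[0,0,0.03],0,1],[[0,0,0.02],0,1],[[0,0,0],0,1],[[0,0,0],0,1],[[0,0,0],0,1],[[0,0,0],0,1],[[0,0,0],0,1]]'
```

```text
t: 19.95
eef_pos: [489.6, 118.5, 172.0]
tcp_rot: [3.142, -0.0, -0.0]
ft_force: [-0.0, 0.1, -0.8]
opening: 0.479
grip_force: 30.0
```

```bash
python3 -m inch '[[[0,0,0.01],0,1],[[0,0,0],0,1],[[0,0,0],0,-0.3],[[0,0,0],0,-0.3],[[0,0,0],0,-1],[[0,0,0],0,-1],[[0,0,0],0,-1],[[0,0,-0.3],0,-1],[[0,0,-0.6],0,-1],[[0,0,-0.6],0,-1]]'
```

```text
t: 21.2
eef_pos: [489.4, 118.4, 262.4]
tcp_rot: [3.141, 0.0, -0.0]
ft_force: [0.3, -0.5, -0.0]
opening: 1.001
grip_force: 0.0
```

```bash
python3 -m inch '[[[-0.2,-0.7,0],0,-1],[[-0.2,-0.8,0],0,-1],[[-0.2,-0.8,0],0,-1],[[-0.2,-0.7,0],0,-1],[[-0.08,-0.18,0.4],0,-1],[[0,0,0.7],0,-1],[[0,0,0.6],0,-1],[[0,0,0.4],0,-1],[[0,0,0],0,-1],[[0,0,0],0,-1]]'; python3 - <<'E'
from h import *
s=env.state();print(s["eef_pos"])
pics={n:eyes.read_camera(n) for n in("scene","top")}
print(fit("disc","disc",pics,165))
print(fit("funnel","funnel",pics,0))
ims=[]
for o,(b,cs) in dict(d=(np.array([489.5,118.4,165]),((23.5,12,(255,255,0)),(30,4.5,(255,0,255)))),f=(np.array([436.5,309,0]),((27.5,80,(255,255,0)),(31.5,0,(255,0,255))))).items():
  row=[]
  for n,p in pics.items():
    u,v=proj(p,b[None]+[[0,0,10]])[0].astype(int); s_=5
    big=cv2.resize(p["pixels"][v-30:v+30,u-40:u+40,::-1],None,fx=s_,fy=s_,interpolation=cv2.INTER_CUBIC)
    for r,zz,col in cs:
        q=(proj(p,np.c_[r*np.cos(A),r*np.sin(A),0*A+zz]+b)-[u-40,v-30]+.5)*s_
        cv2.polylines(big,[q.astype(np.int32)],True,col,1)
    row.append(big)
  ims.append(np.hstack(row))
cv2.imwrite("pics/over4.png",np.vstack(ims))
E
```

```text
t: 22.45
eef_pos: [437.2, 309.5, 136.3]
tcp_rot: [-3.141, -0.001, -0.0]
ft_force: [0.5, -0.4, -0.2]
opening: 0.999
grip_force: 0.0
[437.22588157 309.45634421 136.2782142 ]
{('scene', 0): ([488.4, 117.7], np.float64(0.817), 0.98), ('top', 0): ([490.6, 120.2], np.float64(0.905), 0.74)}
{('scene', 0): ([435.5, 307.9], np.float64(0.941), 0.64), ('top', 0): ([426.3, 328.6], np.float64(0.146), 0.53)}
```

View pics/over4.png

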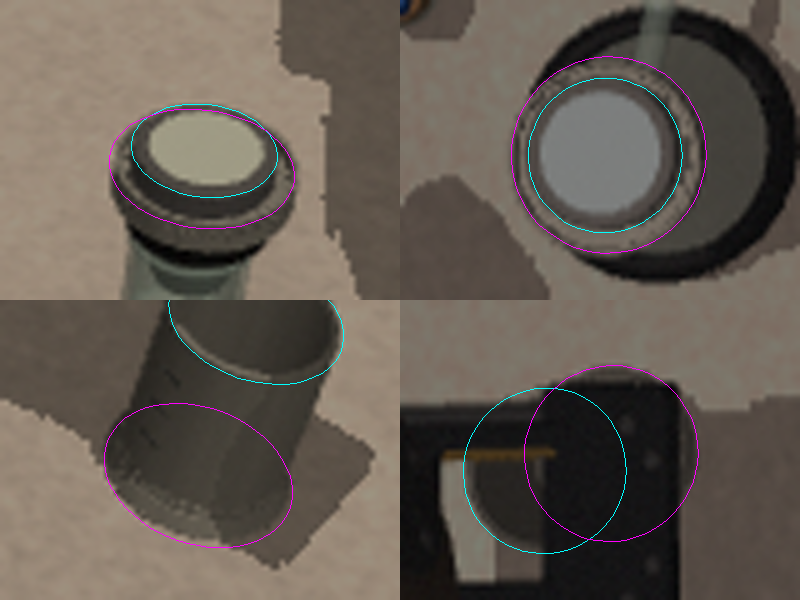

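The disc lies flat in the recess: scene (207,150), top (603,153). The funnel estimate matches its outline, so I'll go and grip it.

```bash
python3 -m inch '[[[0,0,0.4],0,-1],[[0,0,0.6],0,-1],[[0,0,0.4],0,-1],[[0,0,0.06],0,-1],[[0,0,0],0,-1],[[0,0,0],0,1],[[0,0,0],0,1],[[0,0,0],0,1],[[0,0,0],0,1],[[0,0,0],0,1]]'
```

```text
t: 24.0
eef_pos: [436.8, 309.3, 47.9]
tcp_rot: [3.142, -0.0, -0.0]
ft_force: [0.1, 0.7, 2.1]
opening: 0.58
grip_force: 30.0
```

```bash
python3 -m inch '[[[0,0,-0.3],0,1],[[0,0,-0.7],0,1],[[0,0,-0.8],0,1],[[0,0,-0.8],0,1],[[0,0,-0.7],0,1],[[0.2,0.7,0],0,1],[[0.25,0.9,0],0,1],[[0.25,0.9,0],0,1],[[0.18,0.67,0],0,1],[[0,0,0],0,1]]'; python3 - <<'E'
from h import *
s=env.state();print(s["eef_pos"],s["opening"]);z=s["eef_pos"][2]-47.9
p=eyes.read_camera("scene"); print(z,fit("funnel","funnel",{"scene":p},z))
b=np.array([489.9,118.9,165]); d=np.r_[s["eef_pos"][:2],z]
u,v=proj(p,b[None]+[[0,0,50]])[0].astype(int); s_=6
big=cv2.resize(p["pixels"][v-50:v+50,u-55:u+55,::-1],None,fx=s_,fy=s_,interpolation=cv2.INTER_CUBIC)
for r,zz,o,col in((23.5,12,b,(255,0,255)),(27.5,80,d,(255,255,0)),(31.5,0,d,(0,255,255))):
    q=(proj(p,np.c_[r*np.cos(A),r*np.sin(A),0*A+zz]+o)-[u-55,v-50]+.5)*s_
    cv2.polylines(big,[q.astype(np.int32)],True,col,1)
cv2.imwrite("pics/over5.png",big)
E
```

```text
t: 25.25
eef_pos: [490.0, 116.8, 245.6]
tcp_rot: [3.141, 0.0, -0.004]
ft_force: [0.9, 0.6, -1.0]
opening: 0.584
grip_force: 30.0
[489.99821867 116.84564766 245.62635079] 0.5837002922948421
197.72635079077094 {('scene', 0): ([490.4, 116.1], np.float64(0.841), 0.58)}
```

View pics/over5.png

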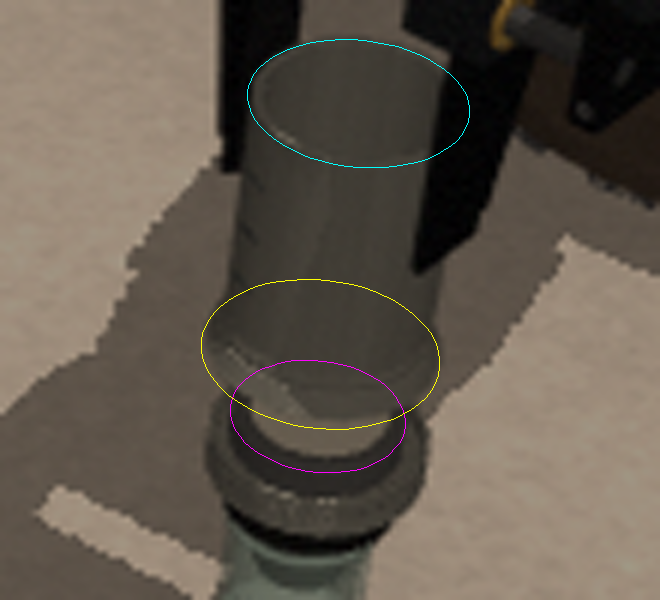

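The funnel hangs upright over the disc, with its foot near (320,355) above the disc at (318,417). Settle, then lower.

```bash
python3 -m inch '[[[0,0,0],0,1],[[0,0,0],0,1],[[0,0,0.08],0,1],[[0,0,0.08],0,1],[[0,0,0.05],0,1],[[0,0,0],0,1],[[0,0,0],0,1],[[0,0,0],0,1],[[0,0,0],0,1],[[0,0,0],0,1]]'
```

```text
t: 26.6
eef_pos: [489.6, 119.0, 233.3]
tcp_rot: [3.142, -0.0, -0.0]
ft_force: [0.3, 0.5, 0.5]
opening: 0.579
grip_force: 30.0
```

```bash
python3 -m inch '[[[0,0,0.05],0,1],[[0,0,0.05],0,1],[[0,0,0.05],0,1],[[0,0,0.03],0,1],[[0,0,0.03],0,1],[[0,0,0.02],0,1],[[0,0,0],0,1],[[0,0,0],0,1],[[0,0,0],0,1],[[0,0,0],0,1]]'
```

```text
t: 27.85
eef_pos: [489.6, 119.1, 219.4]
tcp_rot: [3.141, -0.0, -0.0]
ft_force: [-0.4, -0.2, -1.1]
opening: 0.581
grip_force: 30.0
```

```bash
python3 -m inch '[[[0,0,0.02],0,1],[[0,0,0.01],0,1],[[0,0,0],0,1],[[0,0,0],0,1],[[0,0,0],0,1],[[0,0,0],0,1],[[0,0,0],0,1],[[0,0,0],0,1],[[0,0,0],0,1],[[0,0,0],0,1]]'
```

```text
t: 29.1
eef_pos: [489.9, 119.1, 218.6]
tcp_rot: [-3.142, -0.002, -0.0]
ft_force: [-1.7, -1.1, 10.2]
opening: 0.579
grip_force: 30.0
```

```bash
python3 -m inch '[[[0,0,0],0,0.05],[[0,0,0],0,-0.2],[[0,0,0],0,-1],[[0,0,0],0,-1],[[0,0,0],0,-1],[[0,0,-0.2],0,-1],[[0,0,-0.6],0,-1],[[0,0,-0.7],0,-1],[[0,0,0],0,-1],[[0,0,0],0,-1]]'; python3 - <<'E'
from h import *
s=env.state();print(s["eef_pos"],s["opening"])
p=eyes.read_camera("scene"); print(fit("funnel","funnel",{"scene":p},170))
E
```

```text
t: 30.35
eef_pos: [489.3, 119.0, 307.6]
tcp_rot: [3.142, 0.0, -0.0]
ft_force: [0.3, 0.4, -0.2]
opening: 1.0
grip_force: 0.0
[489.28761971 119.03459969 307.57475399] 1.0004152772265205
{('scene', 0): ([485.9, 117.7], np.float64(0.956), 0.8)}
```

```bash
python3 -m inch '[[[-0.13,0.8,0],0,-1],[[-0.13,0.94,0],0,-1],[[-0.13,0.94,0],0,-1],[[-0.13,0.94,0],0,-1],[[-0.13,0.94,0],0,-1],[[-0.13,0.94,0],0,-1],[[-0.13,0.94,0],0,-1],[[-0.14,0.92,0.3],0,-1],[[0,0,0.7],0,-1],[[0,0,0.7],0,-1]]'; python3 - <<'E'
from h import *
s=env.state();print(s["eef_pos"])
pics={n:eyes.read_camera(n) for n in("scene","top")}
print(fit("funnel","funnel",pics,170))
print(fit("cover","cover",pics,0))
ims=[]
for o,(b,cs) in dict(f=(np.array([489.9,119,170]),((27.5,80,(255,255,0)),(31.5,0,(255,0,255)))),c=(np.array([426,-322.5,0]),((29,12,(255,255,0)),(10,32,(255,0,255))))).items():
  row=[]
  for n,p in pics.items():
    u,v=proj(p,b[None]+[[0,0,30]])[0].astype(int); s_=4
    big=cv2.resize(p["pixels"][v-37:v+37,u-48:u+48,::-1],None,fx=s_,fy=s_,interpolation=cv2.INTER_CUBIC)
    for r,zz,col in cs:
        q=(proj(p,np.c_[r*np.cos(A),r*np.sin(A),0*A+zz]+b)-[u-48,v-37]+.5)*s_
        cv2.polylines(big,[q.astype(np.int32)],True,col,1)
    row.append(big)
  ims.append(np.hstack(row))
cv2.imwrite("pics/over6.png",np.vstack(ims))
E
```

```text
t: 31.7
eef_pos: [425.9, -323.0, 203.5]
tcp_rot: [-3.141, 0.001, -0.002]
ft_force: [0.3, 0.4, -0.2]
opening: 1.0
grip_force: 0.0
[ 425.87073603 -323.02233609  203.51776561]
{('scene', 0): ([485.8, 117.4], np.float64(0.927), 0.75), ('top', 0): ([490.9, 122.5], np.float64(0.583), 0.55)}
{('scene', 0): ([424.8, -324.3], np.float64(0.788), 0.62), ('top', 0): ([432.4, -309.5], np.float64(0.295), 0.65)}
```

View pics/over6.png

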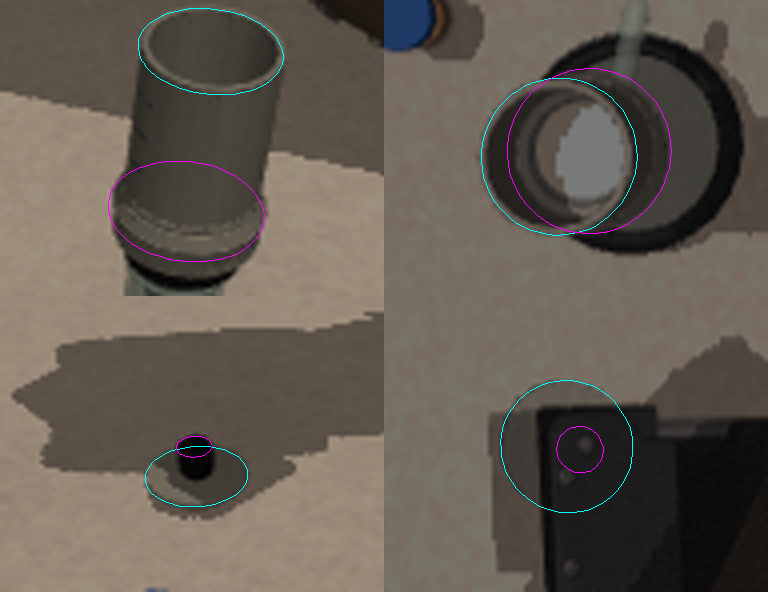

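The funnel sits upright over the disc: scene rim at (211,51), top rim at (559,157). The cover lies as estimated, with its knob at scene (195,455). Descending to it.

```bash
python3 -m inch '[[[0,0,0.5],0,-1],[[0,0,0.8],0,-1],[[0,0,0.8],0,-1],[[0,0,0.5],0,-1],[[0,0,0.2],0,-1],[[0,0,0],0,-1],[[0,0,0],0,-1],[[0,0,0],0,-1],[[0,0,0],0,-1],[[0,0,0],0,-1]]'
```

```text
t: 33.25
eef_pos: [426.6, -322.6, 37.9]
tcp_rot: [3.141, -0.0, -0.0]
ft_force: [0.2, 0.7, -0.7]
opening: 0.999
grip_force: 0.0
```

```bash
python3 -m inch '[[[0,0,0.2],0,-1],[[0,0,0.15],0,-1],[[0,0,0.03],0,-1],[[0,0,0],0,-1],[[0,0,0],0,1],[[0,0,0],0,1],[[0,0,0],0,1],[[0,0,0],0,1],[[0,0,0],0,1],[[0,0,0],0,1]]'
```

```text
t: 34.5
eef_pos: [426.6, -322.6, 14.9]
tcp_rot: [3.141, -0.0, -0.0]
ft_force: [-1.0, 0.7, 0.8]
opening: 0.428
grip_force: 0.0
```

Fingers are still closing, so I'll wait.

```bash
python3 -m inch '[[[0,0,0],0,1],[[0,0,0],0,1],[[0,0,0],0,1],[[0,0,0],0,1],[[0,0,0],0,1],[[0,0,0],0,1],[[0,0,0],0,1],[[0,0,0],0,1],[[0,0,0],0,1],[[0,0,0],0,1]]'
```

```text
t: 35.75
eef_pos: [426.6, -322.6, 14.9]
tcp_rot: [3.141, -0.0, -0.0]
ft_force: [0.9, -0.1, -0.2]
opening: 0.202
grip_force: 30.0
```

```bash
python3 -m inch '[[[0,0,-0.4],0,1],[[0,0,-0.8],0,1],[[0,0,-0.9],0,1],[[0,0,-0.9],0,1],[[0,0,-0.9],0,1],[[0,0,-0.63],0,1],[[0.1,-0.6,0],0,1],[[0.13,-0.9,0],0,1],[[0.13,-0.9,0],0,1],[[0.13,-0.9,0],0,1]]'
```

```text
t: 37.0
eef_pos: [455.7, -122.8, 286.6]
tcp_rot: [-3.142, 0.0, -0.001]
ft_force: [0.8, -1.0, 0.3]
opening: 0.2
grip_force: 30.0
```

```bash
python3 -m inch '[[[0.13,-0.9,0],0,1],[[0.13,-0.9,0],0,1],[[0.13,-0.9,0],0,1],[[0.1,-0.8,0],0,1],[[0.07,-0.5,0],0,1],[[0,0,0],0,1],[[0,0,0],0,1],[[0,0,0],0,1],[[0,0,0],0,1],[[0,0,0],0,1]]'; python3 - <<'E'
from h import *
s=env.state();print(s["eef_pos"],s["opening"]);z=s["eef_pos"][2]-14.9
p=eyes.read_camera("scene"); print(z,fit("cover","cover",{"scene":p},z),fit("funnel","funnel",{"scene":p},170))
b=np.array([489.7,119,170]); d=np.r_[s["eef_pos"][:2],z]
u,v=proj(p,b[None]+[[0,0,90]])[0].astype(int); s_=8
big=cv2.resize(p["pixels"][v-37:v+37,u-45:u+45,::-1],None,fx=s_,fy=s_,interpolation=cv2.INTER_CUBIC)
for r,zz,o,col in((27.5,80,b,(255,0,255)),(29,12,d,(255,255,0)),(19.5,0,d,(0,255,255))):
    q=(proj(p,np.c_[r*np.cos(A),r*np.sin(A),0*A+zz]+o)-[u-45,v-37]+.5)*s_
    cv2.polylines(big,[q.astype(np.int32)],True,col,1)
cv2.imwrite("pics/over7.png",big)
E
```

```text
t: 38.25
eef_pos: [489.6, 115.0, 286.6]
tcp_rot: [3.142, -0.0, -0.001]
ft_force: [-0.1, 0.4, -1.4]
opening: 0.203
grip_force: 30.0
[489.61596002 115.00769534 286.6337866 ] 0.20325091712000648
271.7337865964488 {('scene', 0): ([493.6, 116.3], np.float64(0.612), 0.69)} {('scene', 0): ([488.6, 119.0], np.float64(0.859), 0.69)}
```

View pics/over7.png

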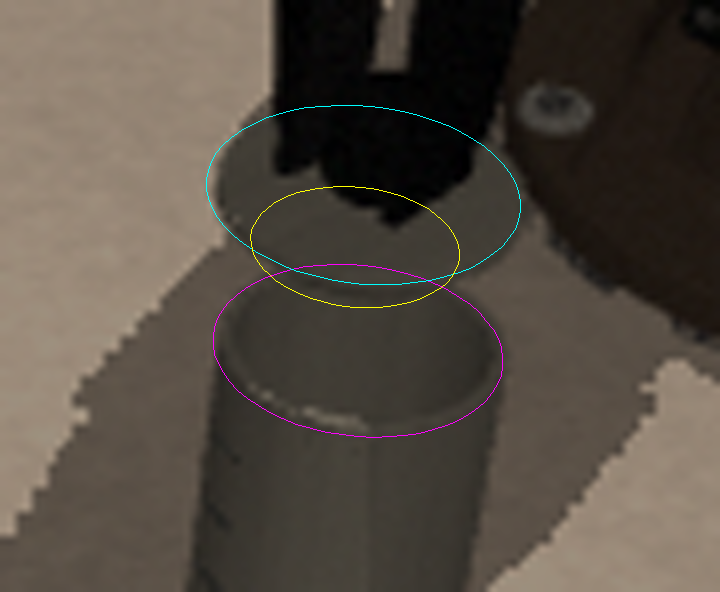

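The cover hangs level over the funnel mouth, plate near (365,195) and rim near (358,350). It needs about 4 mm in +y, then lowering.

```bash
python3 -m inch '[[[0,-0.067,0],0,1],[[0,0,0],0,1],[[0,0,0.1],0,1],[[0,0,0.1],0,1],[[0,0,0.1],0,1],[[0,0,0.05],0,1],[[0,0,0.05],0,1],[[0,0,0],0,1],[[0,0,0],0,1],[[0,0,0],0,1]]'
```

```text
t: 39.65
eef_pos: [489.6, 119.5, 262.7]
tcp_rot: [3.142, -0.0, -0.0]
ft_force: [0.3, 0.4, -0.0]
opening: 0.205
grip_force: 30.0
```

```bash
python3 -m inch '[[[0,0,0.03],0,1],[[0,0,0.03],0,1],[[0,0,0.02],0,1],[[0,0,0.02],0,1],[[0,0,0],0,1],[[0,0,0],0,1],[[0,0,0],0,1],[[0,0,0],0,1],[[0,0,0],0,1],[[0,0,0],0,1]]'
```

```text
t: 40.9
eef_pos: [489.9, 119.5, 257.4]
tcp_rot: [-3.142, -0.002, -0.0]
ft_force: [-1.0, 0.0, 6.3]
opening: 0.2
grip_force: 30.0
```

Contact at the expected height. Release and rise.

```bash
python3 -m inch '[[[0,0,0],0,0.4],[[0,0,0],0,0.2],[[0,0,0],0,-0.2],[[0,0,0],0,-0.2],[[0,0,0],0,-0.5],[[0,0,0],0,-0.5],[[0,0,-0.1],0,-0.5],[[0,0,-0.5],0,-0.5],[[0,0,-0.7],0,-0.5],[[-0.1,0.8,0],0,-0.5]]'
```

```text
t: 42.15
eef_pos: [484.6, 72.5, 337.6]
tcp_rot: [-3.141, -0.005, 0.003]
ft_force: [0.8, -0.5, -0.1]
opening: 0.755
grip_force: 0.0
```

```bash
python3 -m inch '[[[0,0.8,0],0,-0.5],[[0,0.8,0],0,-0.5],[[0,0.8,0],0,-0.5],[[0,0.8,0],0,-0.5],[[0,0,0],0,-0.5],[[0,0,0],0,-0.5],[[0,0,0],0,-0.5],[[0,0,0],0,-0.5],[[0,0,0],0,-0.5],[[0,0,0],0,-0.5]]'; python3 - <<'E'
from h import *
pics={n:eyes.read_camera(n) for n in("scene","top")}
print(fit("cover","cover",pics,242))
row=[]
for n,p in pics.items():
    u,v=proj(p,np.array([[489.7,119,230]]))[0].astype(int); s_=6
    big=cv2.resize(p["pixels"][v-50:v+50,u-33:u+33,::-1],None,fx=s_,fy=s_,interpolation=cv2.INTER_CUBIC)
    for r,zz,col in ((29,254,(255,255,0)),(10,274,(255,0,255)),(31.5,170,(0,255,255))):
        q=(proj(p,np.c_[489.7+r*np.cos(A),119+r*np.sin(A),0*A+zz])-[u-33,v-50]+.5)*s_
        cv2.polylines(big,[q.astype(np.int32)],True,col,1)
    row.append(big)
cv2.imwrite("pics/over8.png",np.hstack(row))
E
```

```text
t: 43.4
eef_pos: [483.6, -120.3, 334.7]
tcp_rot: [3.141, -0.0, 0.0]
ft_force: [-0.8, 0.1, 0.8]
opening: 0.752
grip_force: 0.0
{('scene', 0): ([486.3, 119.2], np.float64(0.83), 0.72), ('top', 0): ([489.5, 121.2], np.float64(0.931), 0.73)}
```

View pics/over8.png

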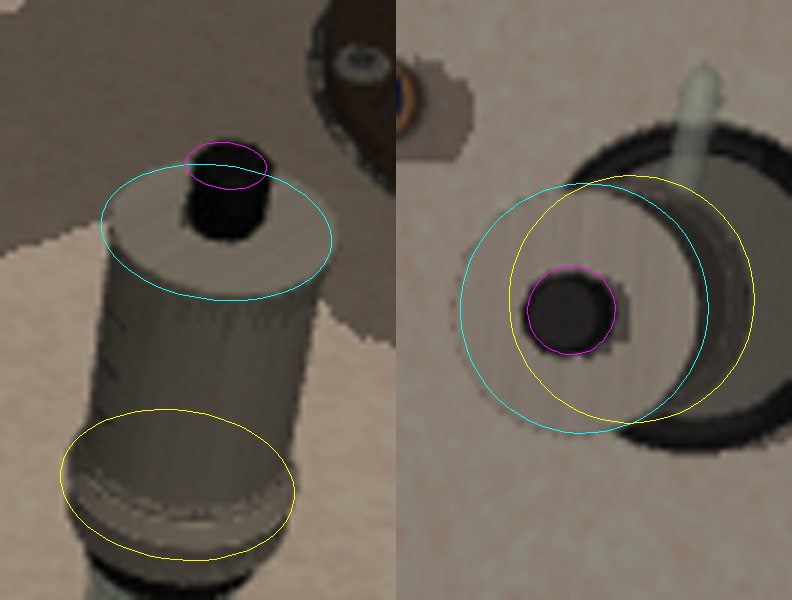

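The cover plate is flush on the rim and upright: scene (220,232), top (577,312). The tower is straight, so I'm handing in.

```bash
python3 -c "
from cell import env
print(env.job_done())"
```

```text
the job is handed in; nothing more can be done
None
```

I assembled the filter unit on the flask (base, disc, funnel, cover) and handed it in at about 43 s; the last pictures showed it upright, home and released, but no verdict came back, and I did not re-measure the bystanders at the end.

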